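# Reagent bottles into their spill saucers

### The job

Set up the calibration bottles: stand each small bottle upright in the spill saucer of its cap's colour (red, yellow, blue) and the brown glass bottle in the large white saucer. The brown bottle has been left in one of the coloured saucers, so it must go before that saucer can be used. Never tip a bottle over, and leave the larger blue-capped bottle where it is.

Things in the scene. Friction and masses are not known exactly. Their poses are not given: they have to be found in the camera images.
- bottle_red: small white plastic bottle with a red screw cap and a red band on its label, standing upright; body 39 mm across up to 63 mm, cap 30 mm across above that; 78 mm tall; about 75 g. Origin: centre of its underside, z up its axis
- bottle_yellow: small white plastic bottle with a yellow screw cap and a yellow band on its label, standing upright; body 39 mm across up to 63 mm, cap 30 mm across above that; 79 mm tall; about 75 g. Origin: centre of its underside, z up its axis
- bottle_blue: small white plastic bottle with a blue screw cap and a blue band on its label, standing upright; body 39 mm across up to 63 mm, cap 30 mm across above that; 80 mm tall; about 75 g. Origin: centre of its underside, z up its axis
- bottle_brown: brown (amber) glass bottle with a black cap, standing upright in one of the three small saucers at the start; body 56 mm across up to about 75 mm, then shoulder, cap 32 mm across from 95 mm up; 112 mm tall; about 240 g. Origin: centre of its underside, z up its axis
- saucer_red: red plastic spill saucer, round, 72 mm across outside, 64 mm across inside, rim 8 mm high, flat floor 3 mm above the table; fixed to the table. Origin: centre of its underside (table level), z up. At the start the brown bottle stands in one of the three small saucers (red, yellow or blue)
- saucer_yellow: yellow plastic spill saucer, round, 72 mm across outside, 64 mm across inside, rim 8 mm high, flat floor 3 mm above the table; fixed to the table. Origin: centre of its underside (table level), z up. At the start the brown bottle stands in one of the three small saucers (red, yellow or blue)
- saucer_blue: blue plastic spill saucer, round, 72 mm across outside, 64 mm across inside, rim 8 mm high, flat floor 3 mm above the table; fixed to the table. Origin: centre of its underside (table level), z up. At the start the brown bottle stands in one of the three small saucers (red, yellow or blue)
- saucer_white: white plastic spill saucer, round, 88 mm across outside, 80 mm across inside, rim 8 mm high, flat floor 3 mm above the table; fixed to the table. Origin: centre of its underside (table level), z up. Larger than the other three, and empty at the start
- big_blue: bystander, to be left alone: a larger white plastic bottle that also has a blue cap, 51 mm across, 108 mm tall, standing on the table among the others. Origin: centre of its underside. Low things also lie on the table near the work (a dropper and a pen up to 14 mm high, a brass weight 31 mm high)
There are look-alikes about, which are no part of the job. What is shaped like the bottle_red but purple is not meant.

How it is judged:
By the outcome, as a careful person would: the job done as asked, in the order asked, and still so for the second after the job is handed in, with the robot touching nothing.
It also fails if it takes over 115 s, if anything falls off the work surface, if the arm or the gripper's body presses on something with over 40 N, if the wrist force passes 120 N, or if a joint passes its speed limit or range.

### The arm

A 7-joint arm with a two-finger parallel gripper is mounted at the origin on a cart in front of the work surface, level with it; the furniture and walls round the work are solid. World frame = base frame: x ahead of the robot, y to its left, z up, the work surface at z = 0. Lengths are in m, angles in degrees, forces in N, time in s.
With the tool pointing down it reaches from about 0.4 to 0.925 m from the base axis. Payload 5.6 kg.
Tool frame: the origin (TCP) lies at the very end of the fingers, on their centre line; the grasp point (between the pads) lies 19 mm behind it (manip.grasp_offset is the distance from the TCP to the grasp point, in m); z points along the fingers, y is the line along which they close (so a half turn about z gives the same grasp; the last joint's range is limited). The gripper opens to 85 mm and grips with 20 to 120 N. Pads are 22 mm wide; open, the fingers measure 114 mm over their backs; the gripper's body (76 mm by 85 mm) begins 54 mm behind the grasp point. The pads swing forward as they close: fully open they stand 13 mm farther back than shut.
Start: joints at [-75.688, 26.786, -0.665, 91.828, 0.344, 61.387, -3.226], TCP at [0.188, 0.622, 0.231] pointing down, gripper open.
Joint ranges: [-144.91, 144.91], [-17.63, 115.5], [-89.93, 88.59], [15.96, 139.68], [-74.01, 254.01], [8.47, 105.57], [-167.45, 167.45]. Speed limits (degrees/s): [147.25, 147.25, 180, 180, 180, 180, 180].

### API

Orientations are given as [roll, pitch, yaw] about the fixed x, y, z axes, in that order (R = Rz(yaw) Ry(pitch) Rx(roll)).
In Python, from plant import manip gives the robot as it stands.
- The arm moves only by the shell command python3 -m pendant 'ROWS' [FORCE]. ROWS is JSON, one flat list of numbers, 7 for each row, row after row: the turn, a rotation vector about the tool's x, y, z in degrees, then the shift along the tool's x, y, z in cm, then the closure, from 0 (fully open) to 1 (shut). In form: [wx, wy, wz, dx, dy, dz, grip, wx, wy, wz, dx, dy, dz, grip, ...]. A call has 1 to 8 rows; each row is the pose to reach, as a shift and turn from the pose commanded when the call began, along the tool's axes at that moment; what a row does not reach only later rows make up. A row lasts 1/12 s, in which the tool goes at most 41.7 mm and 7.16 degrees, less where a joint would pass 70% of its speed; a pose out of reach is approached as far as the arm can. A call with a gripper value outside its range is refused whole. The fingers move at their own pace and stop on an object; FORCE is the grip in N (left out, the last holds). Time passes only in rows, so rows that repeat a pose let the fingers close. It gives the time, the measured TCP pose, the force, the opening and the grip force at its end, in the units of the state.
- manip.sense(): the state, without advancing time (a new reading comes with each control period).
- manip.snapshot(name): name is "side" or "top"; returns the picture (480x640x3 uint8, blue, green, red); there is no depth.
- manip.camera_info(name): a dict with "fx", "fy", "cx", "cy" (pixels), "R" (3x3) and "t" (3): a world point X has camera coordinates R X + t. Camera axes: x right, y down, z forward; pixel columns grow to the right and rows downward; lengths in m; the calibration is good to about 2 mm. A picture is of the moment at which its call begins. camera_info takes no time and is no camera call.
- manip.job_done(): hands the job in; it is judged then, once.
Trained networks look in the newest picture that a camera, given by its name, has taken for a name from the list of things; names that differ only in an ending like _2 or _b are one class to them, and where a whole thing is asked for, a point or a joint stands for the part that bears it (a point fixed in the world has none). Each returns a list of dicts, best first, with "confidence" (0 to 1); they miss things now and then, are a little off and sometimes report something else, mostly with a low value. They report only what shows in the picture. A call takes as long as a camera call. They do not tell look-alikes from the thing itself.
- manip.boxes_of(camera, name): "box" ([left, top, right, bottom] in pixels, round what is visible of it).
- manip.spot_point(camera, name): "pixel" ([row, column] in pixels: a listed point, or the origin of a listed thing).
The state is a dict: "clock": time; "joint_pos": joint angles; "qd": joint speeds; "tau": joint torques, N m; "eef_pos": TCP position; "orientation": TCP orientation; "ft_force": force on the tool from outside, world axes, zero at the start; "ft_torque": the same for the moment, N m; "gripper_width": finger opening in m; "gripper_force": force on a finger pad.
Only numpy, scipy, OpenCV 4.12 (cv2) and the standard library are available. Lean on these libraries where they do the work, as an engineer would, in place of code of your own. Each camera call takes 0.05 s, during which the arm holds its last target. There are 200 camera calls.

## Working session

There is one attempt and no reset: what is moved stays moved. The work goes in short steps, Python scripts to look and compute and a shell command to move; the robot and the scene stay as the last step left them, time stands still between calls to the robot, and variables do not carry over. Pictures are saved under pics/ and viewed, at most 14 in all, crops included, and the job is handed in when it is done.

```bash
mkdir -p pics; ls
python3 - <<'E'
from plant import manip
import cv2,numpy as np
for c in("top","side"):
    im=manip.snapshot(c);cv2.imwrite(f"pics/{c}0.png",im)
    k=manip.camera_info(c);print(c,{a:np.round(v,3).tolist() for a,v in k.items()})
    for n in["bottle_red","bottle_yellow","bottle_blue","bottle_brown","saucer_red","saucer_yellow","saucer_blue","saucer_white","big_blue"]:
        print(n,[(np.round(d["pixel"]).tolist(),round(d["confidence"],2)) for d in manip.spot_point(c,n)[:4]])
s=manip.sense();print(s["clock"],s["eef_pos"],s["orientation"],s["gripper_width"],manip.grasp_offset)
E
```

```text
pics
top {'fx': 534.934, 'fy': 534.934, 'cx': 323.156, 'cy': 232.801, 'R': [[0.127, -0.992, -0.001], [-0.972, -0.124, -0.201], [0.199, 0.027, -0.98]], 't': [0.069, 0.544, 1.018]}
bottle_red [([227.0, 263.0], 0.93), ([222.0, 299.0], 0.58), ([192.0, 226.0], 0.57)]
bottle_yellow [([181.0, 285.0], 0.77), ([206.0, 358.0], 0.62)]
bottle_blue [([284.0, 433.0], 0.61)]
bottle_brown [([204.0, 418.0], 0.79)]
saucer_red [([279.0, 301.0], 0.8)]
saucer_yellow [([204.0, 421.0], 0.49), ([178.0, 284.0], 0.43)]
saucer_blue [([284.0, 360.0], 0.88)]
saucer_white [([256.0, 224.0], 0.7), ([210.0, 359.0], 0.68)]
big_blue [([256.0, 224.0], 0.82)]
side {'fx': 609.114, 'fy': 609.114, 'cx': 340.731, 'cy': 245.617, 'R': [[0.91, -0.415, 0.005], [-0.216, -0.486, -0.847], [0.354, 0.769, -0.532]], 't': [-0.427, 0.206, 0.737]}
bottle_red [([198.0, 331.0], 0.66), ([227.0, 316.0], 0.61), ([243.0, 341.0], 0.56)]
bottle_yellow [([217.0, 377.0], 0.73)]
bottle_blue [([358.0, 366.0], 0.61)]
bottle_brown [([310.0, 453.0], 0.78)]
saucer_red [([262.0, 280.0], 0.58)]
saucer_yellow [([316.0, 455.0], 0.92)]
saucer_blue [([300.0, 309.0], 0.69)]
saucer_white [([270.0, 399.0], 0.93)]
big_blue [([213.0, 262.0], 0.91)]
1.0 [0.18768813 0.62230356 0.23128833] [-1.79999708e+02  3.63379850e-03  1.63218618e+02] 0.08535198904715746 0.0187
```

View pics/top0.png

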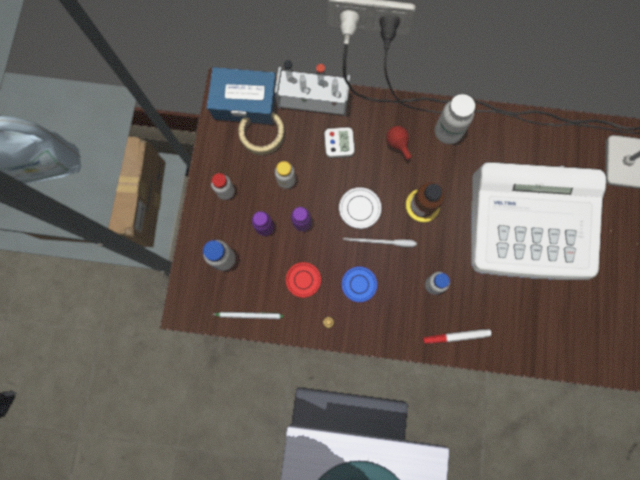

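View pics/side0.png

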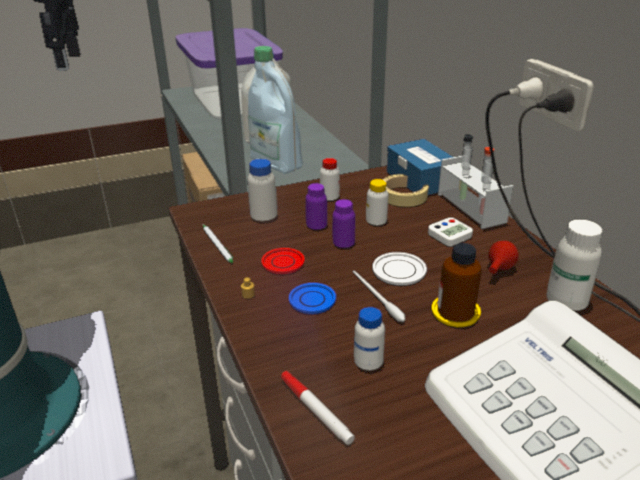

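Top view: red bottle cap (183,221), yellow (168,285), blue (280,441), brown in the yellow saucer (190,432). Purple decoys are at (218,262) and (213,301), and big_blue at (247,212). Empty saucers are red (280,303), blue (285,360) and white (208,360), given as (row, col). Next I'll fit each position from colour blobs in both views.

```bash
cat > look.py <<'E'
import cv2,numpy as np
from plant import manip
from scipy.optimize import least_squares
def proj(c,P):
    k=manip.camera_info(c);q=np.asarray(P)@np.array(k["R"]).T+np.array(k["t"])
    return np.c_[k["fx"]*q[:,0]/q[:,2]+k["cx"],k["fy"]*q[:,1]/q[:,2]+k["cy"]]
def hull(c,x,y,r,z0,z1):
    a=np.linspace(0,2*np.pi,40)
    return cv2.convexHull(proj(c,[(x+r*np.cos(t),y+r*np.sin(t),z) for t in a for z in(z0,z1)]).astype(np.float32))
def cen(h):
    m=cv2.moments(h);return np.array([m["m10"]/m["m00"],m["m01"]/m["m00"]]),m["m00"]
# H lo,hi / S min / V lo,hi
COL={"red":(172,8,120,60,255),"yellow":(20,35,120,80,255),"blue":(100,125,120,50,255),"black":(0,180,0,0,55),"white":(0,180,0,150,255),"purple":(128,160,80,40,255)}
def blob(im,col,win,):
    h,s,v=[a.astype(int) for a in cv2.split(cv2.cvtColor(im,cv2.COLOR_BGR2HSV))]
    a,b,sm,v0,v1=COL[col]
    m=((h>=a)&(h<=b) if a<=b else (h>=a)|(h<=b))&(s>=sm)&(v>=v0)&(v<=v1)
    if col=="white": m&=s<60
    m=m.astype(np.uint8);w=np.zeros_like(m);x0,y0,x1,y1=[int(round(t)) for t in win];w[max(y0,0):y1,max(x0,0):x1]=1;m*=w
    n,l,st,ce=cv2.connectedComponentsWithStats(m)
    if n<2:return None
    i=1+np.argmax(st[1:,4]);cs,_=cv2.findContours((l==i).astype(np.uint8),cv2.RETR_EXTERNAL,cv2.CHAIN_APPROX_NONE)
    f=np.zeros_like(m);cv2.drawContours(f,[cv2.convexHull(max(cs,key=len))],-1,1,-1)
    yy,xx=np.nonzero(f);return np.array([xx.mean(),yy.mean()]),len(xx)
def locate(c,im,col,guess,r,z0,z1,pad=9):
    h=hull(c,*guess,r,z0,z1)[:,0];win=[*(h.min(0)-pad),*(h.max(0)+pad)]
    b=blob(im,col,win)
    if b is None:return None
    s=least_squares(lambda p:cen(hull(c,p[0],p[1],r,z0,z1))[0]-b[0],guess,x_scale=.01,diff_step=1e-4)
    return np.round(s.x,4),b[1],round(cen(hull(c,*s.x,r,z0,z1))[1])
def plane(c,uv,z):
    k=manip.camera_info(c);R=np.array(k["R"]);t=np.array(k["t"])
    d=R.T@[(uv[0]-k["cx"])/k["fx"],(uv[1]-k["cy"])/k["fy"],1];o=-R.T@t
    return (o+d*(z-o[2])/d[2])[:2]
SP={"red":("red",.015,.063,.078),"yellow":("yellow",.015,.063,.079),"blue":("blue",.015,.063,.080),"brown":("black",.016,.098,.115),
"big":("blue",.016,.092,.108),"s_red":("red",.036,0,.008),"s_blue":("blue",.036,0,.008),"s_yellow":("yellow",.036,0,.008),"s_white":("white",.044,0,.008),"p1":("purple",.015,.063,.078),"p2":("purple",.015,.063,.078)}
E
python3 - <<'E'
from look import *
G={"red":(221,183),"yellow":(285,168),"blue":(441,280),"brown":(432,190),"big":(212,247),"s_red":(303,280),"s_blue":(360,285),"s_yellow":(422,205),"s_white":(360,208),"p1":(262,218),"p2":(301,213)}
I={c:cv2.imread(f"pics/{c}0.png") for c in("top","side")}
for n,uv in G.items():
    col,r,a,b=SP[n];g=plane("top",uv,b)
    print(n,g.round(3),*[(c,locate(c,I[c],col,g,r,a,b)) for c in I])
for n,uv in {"weight":(328,322),"dropL":(345,240),"dropR":(415,243),"penL":(425,340),"penR":(490,333),"pen2L":(214,315),"pen2R":(281,316)}.items(): print(n,plane("top",uv,.01).round(3))
E
```

```text
red [0.601 0.353] ('top', (array([0.6104, 0.3608]), 190, 205)) ('side', (array([0.6101, 0.3629]), 140, 184))
yellow [0.648 0.23 ] ('top', (array([0.6511, 0.234 ]), 179, 202)) ('side', (array([0.6519, 0.2385]), 213, 223))
blue [ 0.463 -0.1  ] ('top', (array([ 0.4634, -0.1026]), 160, 220)) ('side', (array([ 0.4653, -0.0987]), 417, 505))
brown [ 0.629 -0.061] ('top', (array([ 0.6183, -0.0598]), 79, 255)) ('side', (array([ 0.6273, -0.0653]), 465, 461))
big [0.466 0.341] ('top', (array([0.4613, 0.3398]), 319, 254)) ('side', (array([0.4614, 0.3399]), 307, 245))
s_red [0.437 0.167] ('top', (array([0.4384, 0.1679]), 1128, 962)) ('side', (array([0.4331, 0.1669]), 2528, 982))
s_blue [0.441 0.05 ] ('top', (array([0.4438, 0.0517]), 980, 968)) ('side', (array([0.4459, 0.0549]), 1190, 1236))
s_yellow [ 0.627 -0.062] ('top', (array([ 0.6227, -0.0588]), 787, 910)) ('side', (array([ 0.6276, -0.0641]), 1176, 1347))
s_white [0.603 0.068] ('top', (array([0.6059, 0.0689]), 1396, 1341)) ('side', (array([0.609 , 0.0739]), 1368, 1458))
p1 [0.541 0.26 ] ('top', (array([0.5323, 0.2592]), 421, 202)) ('side', (array([0.532 , 0.2444]), 474, 233))
p2 [0.56  0.185] ('top', (array([0.5514, 0.1851]), 393, 200)) ('side', (array([0.5516, 0.1707]), 524, 259))
weight [0.358 0.105]
dropL [0.531 0.091]
dropR [ 0.543 -0.054]
penL [ 0.348 -0.092]
penR [ 0.378 -0.221]
pen2L [0.343 0.337]
pen2R [0.358 0.202]
```

```bash
python3 -m pendant '[0,0,6,-2.2,-3.1,0,0, 0,0,12,-4.4,-6.2,0,0, 0,0,18,-6.6,-9.3,0,0, 0,0,24,-8.8,-12.4,0,0, 0,0,30,-11,-15.5,0,0, 0,0,36,-13.2,-18.6,0,0, 0,0,42,-15.4,-21.7,0,0, 0,0,42,-15.4,-21.7,0,0]'; python3 -c "
from plant import manip
s=manip.sense();print(s['orientation'],s['joint_pos'])"
```

```text
clock: 1.67
eef_pos: [0.275, 0.3633, 0.2313]
orientation: [-179.9, 0.1, 120.5]
ft_force: [0.5, -0.7, -0.7]
gripper_width: 0.0857
gripper_force: 0.0
[-1.79912857e+02  1.38475417e-01  1.20513589e+02] [-67.08567833   7.63406756  10.84364444 118.49700277  -1.65985553
  54.15388947 -24.8468405 ]
```

```bash
python3 -m pendant '[0,0,5,-3.5,-0.7,0,0, 0,0,10,-7,-1.4,0,0, 0,0,15,-10.5,-2.1,0,0, 0,0,20,-14,-2.8,0,0, 0,0,26,-17.5,-3.5,0,0, 0,0,31.2,-21,-4.2,0,0, 0,0,31.2,-24.5,-4.9,0,0, 0,0,31.2,-28,-5.4,0,0]'; python3 -c "
from plant import manip
s=manip.sense();print(s['orientation'],s['joint_pos'])"
```

```text
clock: 2.33
eef_pos: [0.3716, 0.1011, 0.2317]
orientation: [180.0, -0.1, 90.0]
ft_force: [0.5, 0.2, 0.6]
gripper_width: 0.0858
gripper_force: 0.0
[ 1.79961116e+02 -5.99580236e-02  9.00464448e+01] [-48.69641335  -1.2262076   28.69388468 127.66180087   0.68000401
  53.35877631 -20.36690644]
```

```bash
python3 -m pendant '[0,0,0,-2.1,3.2,0,0, 0,0,0,-4.2,6.4,0,0, 0,0,0,-6.3,9.6,0,0, 0,0,0,-8.4,12.8,0,0, 0,0,0,-10.5,16,0,0, 0,0,0,-12.6,19.2,0,0, 0,0,0,-14.7,22.4,1,0, 0,0,0,-16.8,25.5,2,0]'; python3 -m pendant '[0,0,0,0,0,1,0, 0,0,0,0,0,1,0, 0,0,0,0,0,1,0, 0,0,0,0,0,1,0]'
python3 - <<'E'
from look import *
s=manip.sense();print(s["orientation"],s["eef_pos"],s["joint_pos"])
for c in("top","side"):cv2.imwrite(f"pics/{c}1.png",manip.snapshot(c))
a,b=cv2.imread("pics/top1.png"),cv2.imread("pics/side1.png")
cv2.imwrite("pics/m1.png",np.hstack([a[100:340,300:560],b[150:390,330:590]]).repeat(1,0))
E
```

```text
clock: 3.0
eef_pos: [0.6287, -0.0658, 0.2113]
orientation: [179.9, -0.0, 90.1]
ft_force: [-0.5, 0.2, 0.6]
gripper_width: 0.0856
gripper_force: 0.0
clock: 3.33
eef_pos: [0.6261, -0.0642, 0.2018]
orientation: [180.0, -0.1, 90.1]
ft_force: [0.5, 0.0, 1.2]
gripper_width: 0.0856
gripper_force: 0.0
[ 1.79995035e+02 -5.05449208e-02  9.00937065e+01] [ 0.62612256 -0.06419196  0.20176313] [-22.98894989  29.34148842  35.47173548  98.30677501 -19.51478214
  58.62477112  19.40628667]
```

View pics/m1.png

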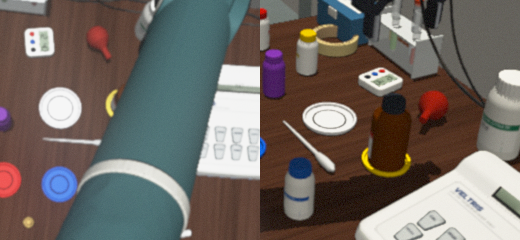

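The crop shows the brown bottle standing in the yellow saucer (side crop about (130,390)). The arm covers it from above, and the gripper is above the crop. I'll descend and grasp.

```bash
python3 -m pendant '[0,0,0,0,0,3,0, 0,0,0,0,0,6,0, 0,0,0,0,0,8.5,0, 0,0,0,0,0,10.5,0, 0,0,0,0,0,12.5,0, 0,0,0,0,0,14,0, 0,0,0,0,0,15.4,0, 0,0,0,0,0,15.4,0]'; python3 -m pendant '[0,0,0,0,0,0,0.3, 0,0,0,0,0,0,0.5, 0,0,0,0,0,0,0.6, 0,0,0,0,0,0,0.6, 0,0,0,0,0,0,0.6, 0,0,0,0,0,0,0.6]' 40
```

```text
clock: 4.1
eef_pos: [0.625, -0.0644, 0.0453]
orientation: [-179.8, -0.0, 90.1]
ft_force: [-0.2, 1.4, -0.8]
gripper_width: 0.0852
gripper_force: 0.0
clock: 4.6
eef_pos: [0.6281, -0.0654, 0.049]
orientation: [179.8, 0.0, 90.0]
ft_force: [1.3, 0.2, 7.2]
gripper_width: 0.0544
gripper_force: 42.9
```

```bash
python3 -m pendant '[0,0,0,0,0,-0.5,0.6, 0,0,0,0,0,-1.5,0.6, 0,0,0,0,0,-2.5,0.6, 0,0,0,0,0,-4,0.6, 0,0,0,0,0,-5,0.6, 0,0,0,0,0,-5,0.6]' 50
python3 - <<'E'
from look import *
im=manip.snapshot("side");cv2.imwrite("pics/side2.png",im[60:400,250:640])
E
```

```text
clock: 5.1
eef_pos: [0.6283, -0.0656, 0.1006]
orientation: [179.7, 0.0, 90.0]
ft_force: [-0.3, 0.8, -1.8]
gripper_width: 0.0537
gripper_force: 53.2
```

View pics/side2.png

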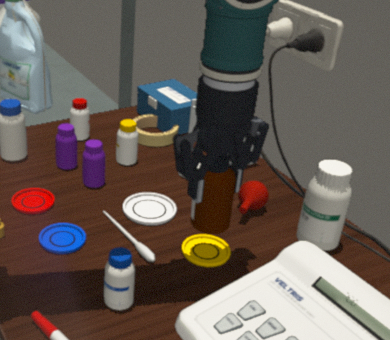

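The brown bottle is lifted and upright, and the yellow saucer is free at crop (250,206). I'll carry it to the white saucer.

```bash
python3 -m pendant '[0,0,0,1.5,-0.2,0,0.6, 0,0,0,4,-0.5,0,0.6, 0,0,0,6.5,-0.9,0,0.6, 0,0,0,9,-1.3,0,0.6, 0,0,0,11,-1.6,0,0.6, 0,0,0,12.8,-1.9,0,0.6, 0,0,0,13.7,-2,0,0.6, 0,0,0,13.7,-2,0,0.6]'; python3 -m pendant '[0,0,0,0,0,1.2,0.6, 0,0,0,0,0,2.5,0.6, 0,0,0,0,0,3.5,0.6, 0,0,0,0,0,4.1,0.6, 0,0,0,0,0,4.5,0.6, 0,0,0,0,0,4.5,0.6]'
python3 - <<'E'
from look import *
im=manip.snapshot("side");cv2.imwrite("pics/side3.png",im[60:400,250:640])
t=manip.snapshot("top");cv2.imwrite("pics/top3.png",t)
print("s_yellow",locate("side",im,"yellow",(.6265,-.063),.036,0,.008),"white",locate("side",im,"white",(.6075,.0715),.044,0,.008),locate("side",im,"red",(.438,.168),.036,0,.008,5))
E
```

```text
clock: 5.82
eef_pos: [0.6057, 0.0749, 0.0967]
orientation: [-179.9, -0.1, 90.3]
ft_force: [0.8, 0.3, -2.3]
gripper_width: 0.0543
gripper_force: 53.2
clock: 6.32
eef_pos: [0.6057, 0.0708, 0.0508]
orientation: [-179.9, 0.0, 90.0]
ft_force: [0.2, -0.3, -1.2]
gripper_width: 0.0542
gripper_force: 53.1
s_yellow (array([ 0.6306, -0.0602]), 1376, 1331) white (array([0.5803, 0.0955]), 137, 1431) (array([0.4368, 0.1675]), 1832, 978)
```

View pics/side3.png

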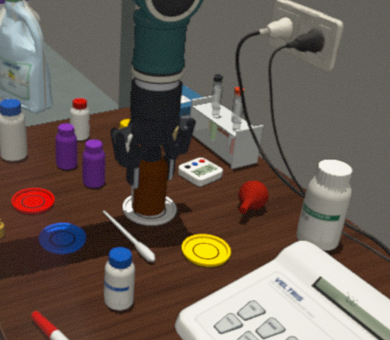

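It's centred in the white saucer at crop (210,150). I'll lower and release.

```bash
python3 -m pendant '[0,0,0,0,0,0.15,0.6, 0,0,0,0,0,0.3,0.6, 0,0,0,0,0,0.3,0.6]'; python3 -m pendant '[0,0,0,0,0,0,0.45, 0,0,0,0,0,0,0.3, 0,0,0,0,0,0,0.15, 0,0,0,0,0,0,0, 0,0,0,0,0,0,0, 0,0,0,0,0,0,0]';  python3 -m pendant '[0,0,0,0,0,-2,0, 0,0,0,0,0,-5,0, 0,0,0,0,0,-8,0, 0,0,0,0,0,-11,0, 0,0,0,0,0,-14,0, 0,0,0,0,0,-14,0]'
```

```text
clock: 6.67
eef_pos: [0.6065, 0.0719, 0.0494]
orientation: [180.0, -0.0, 90.0]
ft_force: [-0.5, -0.2, -1.8]
gripper_width: 0.054
gripper_force: 53.1
clock: 7.17
eef_pos: [0.6066, 0.0717, 0.0495]
orientation: [180.0, -0.0, 90.0]
ft_force: [-0.2, -0.9, 0.1]
gripper_width: 0.0856
gripper_force: 0.0
clock: 7.67
eef_pos: [0.61, 0.0716, 0.1955]
orientation: [179.4, -0.1, 90.0]
ft_force: [0.9, -0.1, 0.0]
gripper_width: 0.0852
gripper_force: 0.0
```

Run:
```python
from look import *
def hl(c,uv): # horizontal line through camera centre & pixel ray
    k=manip.camera_info(c);R=np.array(k["R"]);o=-R.T@np.array(k["t"])
    d=R.T@[(uv[0]-k["cx"])/k["fx"],(uv[1]-k["cy"])/k["fy"],1];return o[:2],d[:2]
for n,a,b in(("back",(135,85),(380,60)),("front",(80,223),(220,60))):
    (o,d),(p,e)=hl("top",a),hl("side",b);t=np.linalg.solve(np.c_[d,-e],p-o);print(n,o+t[0]*d)
print([ (u,plane("top",u,0).round(3)) for u in((195,165),(165,325),(210,70))])
```

```text
back [0.85841769 0.63322549]
front [0.4445702  0.49297176]
[((195, 165), array([0.656, 0.434])), ((165, 325), array([0.311, 0.435])), ((210, 70), array([0.881, 0.439]))]
```

```bash
python3 -m pendant '[0,0,0,2,0,0,0.3, 0,0,0,5.5,0,0,0.3, 0,0,0,9,0,0,0.3, 0,0,0,12.5,0,0,0.3, 0,0,0,16,0,0,0.3, 0,0,0,19.5,0,0,0.3, 0,0,0,23,0.1,0,0.3, 0,0,0,26,0.1,0,0.3]'; python3 -m pendant '[0,0,0,1.5,0.1,0,0.3, 0,0,0,3,0.1,0,0.3, 0,0,0,3,0.1,0,0.3, 0,0,0,3,0.1,0,0.3]'
python3 - <<'E'
from look import *
s=manip.sense();print(s["joint_pos"].round(0) if hasattr(s["joint_pos"],"round") else s["joint_pos"])
im=manip.snapshot("side");t=manip.snapshot("top");cv2.imwrite("pics/side4.png",np.hstack([im[30:400,230:560],t[80:450,120:440]]))
print(locate("side",im,"red",(.61,.362),.015,.063,.078,6),locate("side",im,"black",(.607,.072),.016,.098,.115),locate("side",im,"white",(.6075,.0715),.044,0,.008,4))
E
```

```text
clock: 8.33
eef_pos: [0.6067, 0.3347, 0.1888]
orientation: [-180.0, -0.0, 90.1]
ft_force: [0.8, -0.2, -0.6]
gripper_width: 0.0593
gripper_force: 0.0
clock: 8.67
eef_pos: [0.6085, 0.3605, 0.189]
orientation: [-180.0, 0.1, 90.0]
ft_force: [0.4, -0.4, 0.7]
gripper_width: 0.0598
gripper_force: 0.0
[-55.  37.  33.  87. -22.  62. -17.]
(array([0.6094, 0.362 ]), 140, 184) (array([0.6054, 0.0708]), 358, 357) (array([0.607 , 0.0704]), 1243, 1472)
```

View pics/side4.png

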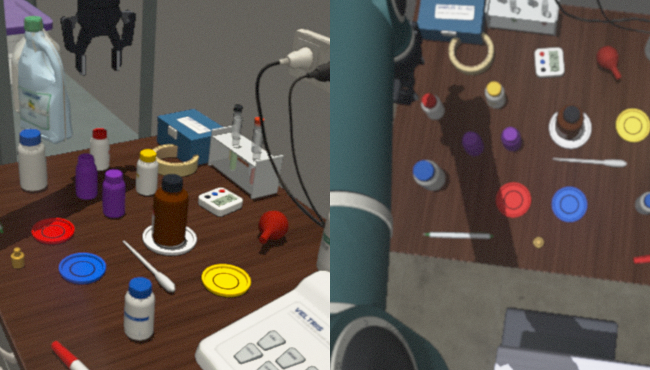

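Brown stands in the white saucer. The gripper is above the red bottle, at side crop (150,100). I'll descend and grasp red.

```bash
python3 -m pendant '[0,0,0,0,0.1,3,0.3, 0,0,0,0,0.1,6,0.3, 0,0,0,0,0.1,9,0.3, 0,0,0,0,0.1,11.5,0.3, 0,0,0,0,0.1,13.5,0.3, 0,0,0,0,0.1,15,0.3, 0,0,0,0,0.1,16.3,0.3, 0,0,0,0,0.1,16.3,0.3]'; python3 -m pendant '[0,0,0,0,0,0,0.5, 0,0,0,0,0,0,0.65, 0,0,0,0,0,0,0.75, 0,0,0,0,0,0,0.75, 0,0,0,0,0,0,0.75, 0,0,0,0,0,0,0.75]' 30; python3 -m pendant '[0,0,0,0,0,-1,0.75, 0,0,0,0,0,-3,0.75, 0,0,0,0,0,-6,0.75, 0,0,0,0,0,-9,0.75, 0,0,0,0,0,-12,0.75, 0,0,0,0,0,-14,0.75, 0,0,0,0,0,-14,0.75]';python3 - <<'E'
from look import *
im=manip.snapshot("side");cv2.imwrite("pics/side5.png",im[0:330,230:560])
t=cv2.imread("pics/side4.png")
T=np.zeros((480,640,3),np.uint8);T[80:450,120:440]=t[:,330:]
for n,g in(("s_yellow",(.629,-.06)),("s_red",(.438,.168)),("s_blue",(.444,.052))):
    col,r,a,b=SP[n];print(n,locate("top",T,col,g,r,a,b))
E
```

```text
clock: 9.43
eef_pos: [0.6084, 0.3598, 0.0239]
orientation: [-179.8, 0.1, 89.9]
ft_force: [-0.1, 0.3, 0.7]
gripper_width: 0.0601
gripper_force: 0.0
clock: 9.93
eef_pos: [0.6102, 0.3622, 0.0278]
orientation: [179.9, -0.1, 90.0]
ft_force: [-0.8, -0.7, 5.4]
gripper_width: 0.0374
gripper_force: 30.7
clock: 10.52
eef_pos: [0.6118, 0.3629, 0.1724]
orientation: [179.6, -0.3, 90.0]
ft_force: [0.6, -0.0, -0.2]
gripper_width: 0.0374
gripper_force: 30.4
s_yellow (array([ 0.6282, -0.0628]), 1004, 909)
s_red (array([0.4387, 0.1677]), 1120, 962)
s_blue (array([0.4439, 0.0519]), 984, 968)
```

View pics/side5.png

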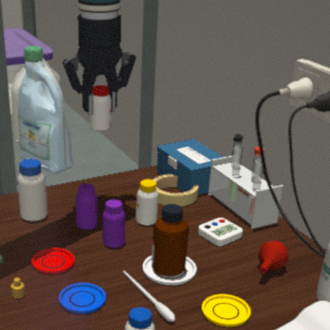

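Red is held upright, at crop (110,100). I'll carry it to the red saucer.

```bash
python3 -m pendant '[0,0,0,-1.5,-1.3,0,0.75, 0,0,0,-4,-3.6,0,0.75, 0,0,0,-7,-6.2,0,0.75, 0,0,0,-10,-8.9,0,0.75, 0,0,0,-13,-11.6,0,0.75, 0,0,0,-16,-14.2,0,0.75, 0,0,0,-18.2,-16.2,0,0.75, 0,0,0,-19.2,-17.1,0,0.75]'; python3 -m pendant '[0,0,0,0,0,0,0.75, 0,0,0,0,0,1,0.75, 0,0,0,0,0,3,0.75, 0,0,0,0,0,6,0.75, 0,0,0,0,0,9,0.75, 0,0,0,0,0,11,0.75, 0,0,0,0,0,12,0.75, 0,0,0,0,0,12,0.75]';python3 - <<'E'
from look import *
im=manip.snapshot("side");cv2.imwrite("pics/side6.png",im[100:400,180:520])
E
```

```text
clock: 11.23
eef_pos: [0.4339, 0.1661, 0.1648]
orientation: [-179.7, 0.1, 89.9]
ft_force: [-0.4, -0.4, -1.6]
gripper_width: 0.0376
gripper_force: 30.4
clock: 11.9
eef_pos: [0.4372, 0.1694, 0.0434]
orientation: [-179.8, 0.2, 90.1]
ft_force: [-0.3, 0.6, -0.9]
gripper_width: 0.0373
gripper_force: 30.4
```

View pics/side6.png

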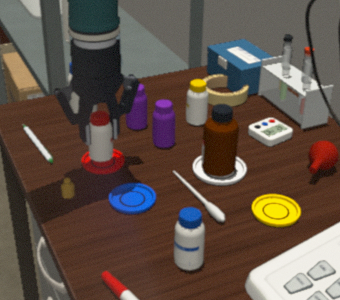

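The red bottle is above the red saucer, at crop (158,102). I'll set it down, then move to the yellow bottle at (0.6515,0.236).

```bash
python3 -m pendant '[0,0,0,0,0,0.5,0.75, 0,0,0,0,0,0.9,0.75, 0,0,0,0,0,1.2,0.75, 0,0,0,0,0,1.2,0.75, 0,0,0,0,0,1.2,0.75]'; python3 -m pendant '[0,0,0,0,0,0,0.6, 0,0,0,0,0,0,0.45, 0,0,0,0,0,0,0.25, 0,0,0,0,0,0,0.25, 0,0,0,0,0,0,0.25, 0,0,0,0,0,0,0.25]'; python3 -m pendant '[0,0,0,0,0,-1.5,0.25, 0,0,0,0,0,-4,0.25, 0,0,0,0,0,-7,0.25, 0,0,0,0,0,-10,0.25, 0,0,0,0,0,-13,0.25, 0,0,0,0,0,-15.5,0.25, 0,0,0,0,0,-15.5,0.25]'; python3 -m pendant '[0,0,0,0.8,2.6,0,0.3, 0,0,0,1.7,5.6,0,0.3, 0,0,0,2.6,8.6,0,0.3, 0,0,0,3.5,11.6,0,0.3, 0,0,0,4.4,14.6,0,0.3, 0,0,0,5.3,17.6,0,0.3, 0,0,0,6.2,20,0,0.3, 0,0,0,6.7,21.2,0,0.3]'; python3 -m pendant '[0,0,0,0,0,0,0.3, 0,0,0,0,0,0,0.3]'
python3 - <<'E'
from look import *
im=manip.snapshot("side");cv2.imwrite("pics/side7.png",im[60:400,180:520])
print(locate("side",im,"red",(.439,.17),.015,.066,.081,6),locate("side",im,"yellow",(.651,.236),.015,.063,.079,6))
E
```

```text
clock: 12.37
eef_pos: [0.4386, 0.1699, 0.0346]
orientation: [180.0, -0.0, 90.0]
ft_force: [0.1, 1.6, -0.6]
gripper_width: 0.0377
gripper_force: 30.4
clock: 12.87
eef_pos: [0.4384, 0.1697, 0.0344]
orientation: [180.0, -0.0, 90.0]
ft_force: [-0.1, -0.4, 0.0]
gripper_width: 0.0642
gripper_force: 0.0
clock: 13.45
eef_pos: [0.4411, 0.1707, 0.1936]
orientation: [179.6, -0.3, 90.0]
ft_force: [1.2, 0.6, -0.4]
gripper_width: 0.0643
gripper_force: 0.0
clock: 14.12
eef_pos: [0.6526, 0.2373, 0.1878]
orientation: [180.0, 0.0, 90.0]
ft_force: [0.7, 0.4, 0.7]
gripper_width: 0.0597
gripper_force: 0.0
clock: 14.28
eef_pos: [0.65, 0.2363, 0.1878]
orientation: [-179.9, 0.1, 90.0]
ft_force: [-0.3, 0.6, -0.7]
gripper_width: 0.0595
gripper_force: 0.0
(array([0.4415, 0.174 ]), 321, 283) (array([0.6513, 0.2371]), 208, 224)
```

View pics/side7.png

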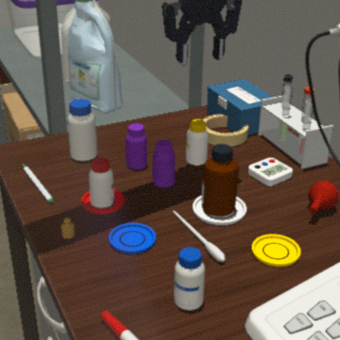

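Red stands in its saucer, at crop (185,102). The gripper is over yellow, at crop (142,197). I'll grasp it.

```bash
python3 -m pendant '[0,0,0,0,0.1,3,0.3, 0,0,0,0,0.1,6,0.3, 0,0,0,0,0.1,9,0.3, 0,0,0,0,0.1,11.5,0.3, 0,0,0,0,0.1,13.5,0.3, 0,0,0,0,0.1,15,0.3, 0,0,0,0,0.1,16.3,0.3, 0,0,0,0,0.1,16.3,0.3]'; python3 -m pendant '[0,0,0,0,0,0,0.5, 0,0,0,0,0,0,0.65, 0,0,0,0,0,0,0.75, 0,0,0,0,0,0,0.75, 0,0,0,0,0,0,0.75, 0,0,0,0,0,0,0.75]' 30; python3 -m pendant '[0,0,0,0,0,-1,0.75, 0,0,0,0,0,-3,0.75, 0,0,0,0,0,-6,0.75, 0,0,0,0,0,-9,0.75, 0,0,0,0,0,-12,0.75, 0,0,0,0,0,-15,0.75, 0,0,0,0,0,-16,0.75, 0,0,0,0,0,-16,0.75]'
```

```text
clock: 15.0
eef_pos: [0.6494, 0.2363, 0.0239]
orientation: [-179.8, 0.1, 90.0]
ft_force: [-1.0, 0.6, -0.3]
gripper_width: 0.0597
gripper_force: 0.0
clock: 15.5
eef_pos: [0.6522, 0.237, 0.0277]
orientation: [179.9, -0.1, 90.0]
ft_force: [-0.3, -0.9, 5.8]
gripper_width: 0.0376
gripper_force: 30.6
clock: 16.17
eef_pos: [0.6531, 0.2372, 0.1901]
orientation: [179.7, -0.2, 90.0]
ft_force: [-0.1, -0.5, -0.4]
gripper_width: 0.0376
gripper_force: 30.3
```

```bash
python3 -m pendant '[0,0,0,-1.5,-0.1,0,0.75, 0,0,0,-4.5,-0.3,0,0.75, 0,0,0,-8,-0.6,0,0.75, 0,0,0,-11.5,-0.9,0,0.75, 0,0,0,-15,-1.2,0,0.75, 0,0,0,-18.5,-1.5,0,0.75, 0,0,0,-22,-1.8,0,0.75, 0,0,0,-25.5,-2,0,0.75]'; python3 -m pendant '[0,0,0,-2.5,-0.2,0,0.75, 0,0,0,-4.4,-0.3,0,0.75, 0,0,0,-4.4,-0.3,0,0.75, 0,0,0,-4.4,-0.3,0,0.75]'; python3 -m pendant '[0,0,0,0,0,1,0.75, 0,0,0,0,0,4,0.75, 0,0,0,0,0,7,0.75, 0,0,0,0,0,10,0.75, 0,0,0,0,0,12.5,0.75, 0,0,0,0,0,14,0.75, 0,0,0,0,0,14.4,0.75, 0,0,0,0,0,14.4,0.75]';python3 - <<'E'
from look import *
im=manip.snapshot("side");cv2.imwrite("pics/side8.png",im[100:400,260:600])
E
```

```text
clock: 16.83
eef_pos: [0.6288, -0.021, 0.1837]
orientation: [-179.7, 0.0, 90.0]
ft_force: [1.2, -0.6, -0.3]
gripper_width: 0.0378
gripper_force: 30.3
clock: 17.17
eef_pos: [0.6266, -0.0644, 0.1843]
orientation: [-179.8, 0.0, 89.8]
ft_force: [-0.6, 1.5, -1.9]
gripper_width: 0.0381
gripper_force: 30.3
clock: 17.83
eef_pos: [0.6276, -0.0613, 0.0407]
orientation: [-179.8, -0.0, 90.1]
ft_force: [-0.3, 0.1, 0.1]
gripper_width: 0.0375
gripper_force: 30.3
```

View pics/side8.png

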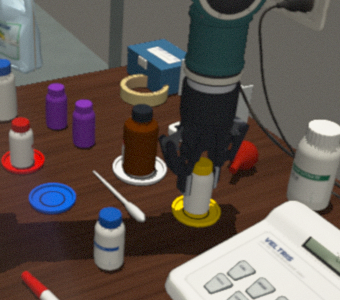

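The yellow bottle is over the yellow saucer, at crop (208,198). I'll set it down, then go to blue at (0.464,-0.101).

```bash
python3 -m pendant '[0,0,0,0,0,0.5,0.75, 0,0,0,0,0,0.8,0.75, 0,0,0,0,0,1.1,0.75, 0,0,0,0,0,1.1,0.75, 0,0,0,0,0,1.1,0.75]'; python3 -m pendant '[0,0,0,0,0,0,0.6, 0,0,0,0,0,0,0.45, 0,0,0,0,0,0,0.25, 0,0,0,0,0,0,0.25, 0,0,0,0,0,0,0.25, 0,0,0,0,0,0,0.25]'; python3 -m pendant '[0,0,0,0,0,-1.5,0.25, 0,0,0,0,0,-4,0.25, 0,0,0,0,0,-7,0.25, 0,0,0,0,0,-10,0.25, 0,0,0,0,0,-13,0.25, 0,0,0,0,0,-15.7,0.25, 0,0,0,0,0,-15.7,0.25]'; python3 -m pendant '[0,0,0,-0.5,-2,0,0.3, 0,0,0,-1.2,-5,0,0.3, 0,0,0,-2,-8,0,0.3, 0,0,0,-2.7,-11,0,0.3, 0,0,0,-3.4,-14,0,0.3, 0,0,0,-3.9,-16.4,0,0.3, 0,0,0,-3.9,-16.4,0,0.3, 0,0,0,-3.9,-16.4,0,0.3]'
python3 - <<'E'
from look import *
im=manip.snapshot("side");cv2.imwrite("pics/side9.png",im[60:400,260:600])
print(locate("side",im,"yellow",(.628,-.062),.015,.066,.081,6),locate("side",im,"blue",(.464,-.101),.015,.063,.080,6))
E
```

```text
clock: 18.3
eef_pos: [0.6286, -0.0622, 0.0316]
orientation: [180.0, -0.0, 90.0]
ft_force: [0.4, 0.6, -0.4]
gripper_width: 0.0378
gripper_force: 30.3
clock: 18.8
eef_pos: [0.6285, -0.0622, 0.0314]
orientation: [180.0, -0.0, 90.0]
ft_force: [0.1, 0.9, 0.2]
gripper_width: 0.0641
gripper_force: 0.0
clock: 19.38
eef_pos: [0.6318, -0.0634, 0.1955]
orientation: [179.4, -0.0, 90.0]
ft_force: [0.6, -1.0, 0.6]
gripper_width: 0.0638
gripper_force: 0.0
clock: 20.05
eef_pos: [0.4639, -0.1014, 0.1891]
orientation: [179.9, -0.1, 89.9]
ft_force: [1.1, 0.6, -0.4]
gripper_width: 0.0595
gripper_force: 0.0
(array([ 0.6304, -0.0627]), 362, 380) (array([ 0.4649, -0.0989]), 415, 505)
```

View pics/side9.png

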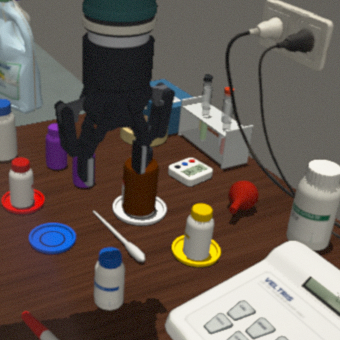

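Yellow stands in its saucer, at crop (235,200). The gripper is over blue, at crop (258,110). I'll grasp it.

```bash
python3 -m pendant '[0,0,0,0,0,3,0.3, 0,0,0,0,0,6,0.3, 0,0,0,0,0,9,0.3, 0,0,0,0,0,11.5,0.3, 0,0,0,0,0,13.5,0.3, 0,0,0,0,0,15,0.3, 0,0,0,0,0,16.4,0.3, 0,0,0,0,0,16.4,0.3]'; python3 -m pendant '[0,0,0,0,0,0,0.5, 0,0,0,0,0,0,0.65, 0,0,0,0,0,0,0.75, 0,0,0,0,0,0,0.75, 0,0,0,0,0,0,0.75, 0,0,0,0,0,0,0.75]' 30; python3 -m pendant '[0,0,0,0,0,-1,0.75, 0,0,0,0,0,-3,0.75, 0,0,0,0,0,-6,0.75, 0,0,0,0,0,-8,0.75, 0,0,0,0,0,-8,0.75]'
```

```text
clock: 20.77
eef_pos: [0.4641, -0.1009, 0.0219]
orientation: [-179.8, 0.0, 90.1]
ft_force: [0.2, 0.4, 0.1]
gripper_width: 0.0597
gripper_force: 0.0
clock: 21.27
eef_pos: [0.4649, -0.1011, 0.0248]
orientation: [179.9, -0.0, 90.0]
ft_force: [0.5, 0.3, 1.0]
gripper_width: 0.0374
gripper_force: 31.6
clock: 21.68
eef_pos: [0.4669, -0.1019, 0.1082]
orientation: [179.6, -0.0, 90.0]
ft_force: [0.6, -0.5, -0.5]
gripper_width: 0.0375
gripper_force: 31.6
```

```bash
python3 -m pendant '[0,0,0,1.5,-0.2,0,0.75, 0,0,0,4.5,-0.6,0,0.75, 0,0,0,7.5,-1,0,0.75, 0,0,0,10.5,-1.4,0,0.75, 0,0,0,13,-1.7,0,0.75, 0,0,0,15,-2,0,0.75, 0,0,0,15.4,-2,0,0.75, 0,0,0,15.4,-2,0,0.75]'; python3 -m pendant '[0,0,0,0,0,1,0.75, 0,0,0,0,0,3,0.75, 0,0,0,0,0,5,0.75, 0,0,0,0,0,6.3,0.75, 0,0,0,0,0,6.7,0.75, 0,0,0,0,0,6.7,0.75, 0,0,0,0,0,6.7,0.75]';python3 - <<'E'
from look import *
im=manip.snapshot("side");cv2.imwrite("pics/side10.png",im[100:400,200:540])
E
```

```text
clock: 22.35
eef_pos: [0.4441, 0.0541, 0.1042]
orientation: [-180.0, -0.0, 90.2]
ft_force: [0.8, -0.8, -1.2]
gripper_width: 0.0373
gripper_force: 31.5
clock: 22.93
eef_pos: [0.4446, 0.0514, 0.0373]
orientation: [-180.0, 0.0, 89.9]
ft_force: [0.9, -0.7, -0.8]
gripper_width: 0.0371
gripper_force: 31.5
```

View pics/side10.png

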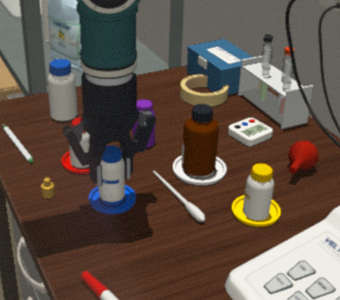

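Blue is centred over the blue saucer, at crop (195,112). I'll set it down, release and retreat upward.

```bash
python3 -m pendant '[0,0,0,0,0,0.4,0.75, 0,0,0,0,0,0.7,0.75, 0,0,0,0,0,0.9,0.75, 0,0,0,0,0,0.9,0.75, 0,0,0,0,0,0.9,0.75]'; python3 -m pendant '[0,0,0,0,0,0,0.6, 0,0,0,0,0,0,0.45, 0,0,0,0,0,0,0.25, 0,0,0,0,0,0,0.25, 0,0,0,0,0,0,0.25, 0,0,0,0,0,0,0.25]'; python3 -m pendant '[0,0,0,0,0,-1.5,0.25, 0,0,0,0,0,-4,0.25, 0,0,0,0,0,-8,0.25, 0,0,0,0,0,-12,0.25, 0,0,0,0,0,-16,0.25, 0,0,0,0,0,-20,0.25, 0,0,0,0,0,-22,0.25, 0,0,0,0,0,-22,0.25]'
python3 - <<'E'
from look import *
im=manip.snapshot("side");cv2.imwrite("pics/side11.png",im[60:430,180:600])
for n,g in(("yellow",(.628,-.062)),("red",(.44,.17)),("blue",(.445,.053)),("brown",(.607,.072)),("big",(.461,.34))):
    col,r,a,b=SP[n];d=0 if n in("brown","big") else .003;print(n,locate("side",im,col,g,r,a+d,b+d,6))
E
```

```text
clock: 23.4
eef_pos: [0.4444, 0.0528, 0.0283]
orientation: [-180.0, -0.0, 90.0]
ft_force: [-1.2, 0.7, -0.6]
gripper_width: 0.0374
gripper_force: 31.5
clock: 23.9
eef_pos: [0.4445, 0.0527, 0.0283]
orientation: [180.0, -0.0, 90.0]
ft_force: [0.6, 0.2, 0.2]
gripper_width: 0.0641
gripper_force: 0.0
clock: 24.57
eef_pos: [0.4471, 0.0533, 0.2526]
orientation: [179.5, -0.3, 90.0]
ft_force: [0.1, 1.2, 0.4]
gripper_width: 0.0642
gripper_force: 0.0
yellow (array([ 0.6299, -0.0633]), 361, 393)
red (array([0.4411, 0.1742]), 329, 283)
blue (array([0.445 , 0.0564]), 296, 374)
brown (array([0.6056, 0.0708]), 344, 357)
big (array([0.4614, 0.3398]), 308, 245)
```

View pics/side11.png

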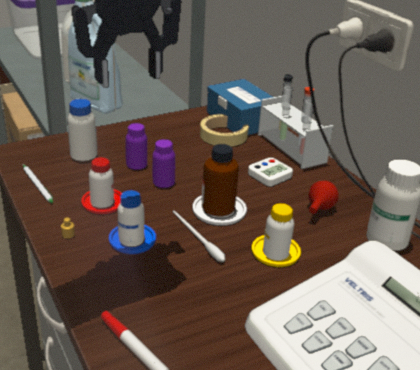

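All four bottles stand upright in their saucers: red (185,102), blue (220,131), brown (185,220) and yellow (235,280). big_blue hasn't moved, so I'm handing in.

```bash
python3 -m pendant '[0,0,0,0,0,0,0.25, 0,0,0,0,0,0,0.25, 0,0,0,0,0,0,0.25, 0,0,0,0,0,0,0.25]' >/dev/null; python3 -c "
from plant import manip
print(manip.job_done())"
```

```text
the job is handed in; nothing more can be done
None
```

The job is handed in: the red, yellow and blue bottles stand upright in their matching saucers, the brown bottle is in the white saucer, and the large blue-capped bottle was not moved (about 25 s used; no verdict was returned).

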